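Stack the sieves in the seed grader

TASK

Load the vibrating seed grader for grading seeds: put its three sieves upright into the pot, the fine one first, right down on the ledge, then the medium one on it and the coarse one on top, each sitting fully home and level. Lower each sieve in by its bail until it sits instead of dropping it, and leave the jar, the gift box and the brush where they are.

Things in the scene. Friction and masses are not known exactly. Their poses are not given: they have to be found in the camera images.
- fine_sieve_mid (a point): Steel sieve, upright: a tube frame of 112 mm outer, 105 mm inner diameter, 26 mm tall, open above and below, the shallowest of the three; the finest wire mesh (3.5 mm pitch) is stretched inside it, 8 mm above its lower edge, and a lifting bail spans its top. Origin: on the axis, half-way up the frame (13 mm above its lower edge). z: up along the axis; x: along the bail. About 0.26 kg.
- fine_sieve_bail (a point): Middle of the fine sieve's bail: a straight dark grip 76 mm long (along x), 12 mm wide, 10 mm tall, across the axis, 35 mm above the frame's lower edge. Its underside is 4 mm above the frame's top; its ends slope down to the frame's inside; else the frame is empty above the mesh.
- medium_sieve_mid (a point): Steel sieve, upright: a tube frame of 112 mm outer, 105 mm inner diameter, 34 mm tall, open above and below, middling deep; the middle wire mesh (11 mm pitch) is stretched inside it, 16 mm above its lower edge, and a lifting bail spans its top. Origin: on the axis, half-way up the frame (17 mm above its lower edge). z: up along the axis; x: along the bail. About 0.3 kg.
- medium_sieve_bail (a point): Middle of the medium sieve's bail: a straight dark grip 76 mm long (along x), 12 mm wide, 10 mm tall, across the axis, 43 mm above the frame's lower edge. Its underside is 4 mm above the frame's top; its ends slope down to the frame's inside; else the frame is empty above the mesh.
- coarse_sieve_mid (a point): Steel sieve, upright: a tube frame of 112 mm outer, 105 mm inner diameter, 46 mm tall, open above and below, the deepest of the three; the coarsest wire mesh (22 mm pitch) is stretched inside it, 16 mm above its lower edge, and a lifting bail spans its top. Origin: on the axis, half-way up the frame (23 mm above its lower edge). z: up along the axis; x: along the bail. About 0.36 kg.
- coarse_sieve_bail (a point): Middle of the coarse sieve's bail: a straight dark grip 76 mm long (along x), 12 mm wide, 10 mm tall, across the axis, 55 mm above the frame's lower edge. Its underside is 4 mm above the frame's top; its ends slope down to the frame's inside; else the frame is empty above the mesh.
- pot_ledge (a point): In the seed grader's pot, on its axis, level with the top of the inner ledge (a flat ring, 12 mm wide) that carries the lowest sieve; 103 mm above the table, z up. The bore above it is 118 mm wide, 70 mm deep. Lower edges of the sieves when home: 0, 26 and 60 mm above this point; the top one stands 36 mm out of the pot. Each bail fits inside the hollow foot of the sieve above.
- pot_mouth (a point): Centre of the mouth of the pot, 70 mm above the ledge, 173 mm above the table. The rim flares out 4 mm as a lead-in, is 136 mm across outside and rises 3 mm above this point. The grader is fixed: a grey base 200 x 200 mm, 58 mm tall, on it a plate 170 mm square and the round steel pot at its centre. x: away from the control panel.
- seed_jar: Bystander: closed glass jar of seeds, 78 mm in diameter, 82 mm tall, brass lid. Origin at the centre of its underside.
- gift_box: Bystander: cardboard gift box, 76 x 76 x 70 mm tall. Origin at the centre of its underside.
- sieve_brush: Bystander: flat wooden brush lying on the table, 190 mm long, 32 mm wide, 24 mm tall. Origin under the neck, 80 mm from the head's end; x points to the head.

How it is judged:
On the way, in this order (a step that is already met when the one before it is completed fails the run):
1. the fine sieve stands level on the ledge in the pot (z of fine_sieve_mid in the frame of pot_ledge between 0.009 and 0.017 m and horizontal distance between fine_sieve_mid and pot_ledge below 0.007 m and angle between fine_sieve_mid's own z axis and vertical below 0.06 rad), for 0.2 s.
2. the medium sieve stands level on the fine one (z of medium_sieve_mid in the frame of pot_ledge between 0.039 and 0.047 m and horizontal distance between medium_sieve_mid and pot_ledge below 0.007 m and angle between medium_sieve_mid's own z axis and vertical below 0.06 rad), for 0.2 s.
3. the coarse sieve stands level on the medium one (z of coarse_sieve_mid in the frame of pot_ledge between 0.079 and 0.087 m and horizontal distance between coarse_sieve_mid and pot_ledge below 0.007 m and angle between coarse_sieve_mid's own z axis and vertical below 0.06 rad), for 0.2 s.
At the end, for the whole second after the job is handed in: All three sieves upright and at rest in the pot, fine on the ledge, medium on it, coarse on top: each within 4 mm of its seated height, within 7 mm of the pot's axis and level within 0.06 rad (all of step 1 and all of step 2 and all of step 3 and linear speed of each of fine_sieve, medium_sieve, coarse_sieve below 0.02 m/s); the robot touches nothing.
It fails at once if a sieve is dropped into the pot (faster than 0.5 m/s inside or just above it) ((horizontal distance between fine_sieve_mid and pot_ledge below 0.03 m and z of fine_sieve_mid in the frame of pot_mouth below 0.04 m and linear speed of fine_sieve above 0.5 m/s) or (horizontal distance between medium_sieve_mid and pot_ledge below 0.03 m and z of medium_sieve_mid in the frame of pot_mouth below 0.04 m and linear speed of medium_sieve above 0.5 m/s) or (horizontal distance between coarse_sieve_mid and pot_ledge below 0.03 m and z of coarse_sieve_mid in the frame of pot_mouth below 0.04 m and linear speed of coarse_sieve above 0.5 m/s)).
It fails at once if the seed jar is moved more than 25 mm or tipped (distance of seed_jar from where it was at the start of the episode above 0.025 m or angle between seed_jar's own z axis and vertical above 0.3 rad).
It fails at once if the gift box is moved more than 25 mm or tipped (distance of gift_box from where it was at the start of the episode above 0.025 m or angle between gift_box's own z axis and vertical above 0.3 rad).
It fails at once if the sieve brush is moved more than 25 mm or tipped (distance of sieve_brush from where it was at the start of the episode above 0.025 m or angle between sieve_brush's own z axis and vertical above 0.3 rad).
It also fails if it takes over 72 s, if anything falls off the work surface, if the arm or the gripper's body presses on something with over 40 N, if the wrist force passes 120 N, or if a joint passes its speed limit or range.

ROBOT

A 6-joint arm with a two-finger parallel gripper is mounted at the origin on the work surface. World frame = base frame: x ahead of the robot, y to its left, z up, the work surface at z = 0. Lengths are in m, angles in rad, forces in N, time in s.
With the tool pointing down it reaches from about 0.225 to 0.875 m from the base axis. Payload 3.4 kg.
Tool frame: the origin (TCP) lies between the finger pads; the fingertips stand 8 mm ahead of it and the grasp point (between the pads) lies 11 mm behind it; z points along the fingers, y is the line along which they close (so a half turn about z gives the same grasp; the last joint's range is limited). The gripper opens to 85 mm and grips with 20 to 120 N. Pads are 22 mm wide; open, the fingers measure 114 mm over their backs; the gripper's body (76 mm by 85 mm) begins 54 mm behind the grasp point. The pads swing forward as they close: fully open they stand 13 mm farther back than shut.
Start: joints at [1.02, 0.276, 1.505, -0, 1.361, -0.121], TCP at [0.24, 0.523, 0.239] pointing down, gripper open.
Joint ranges: [-2.89, 2.89], [-0.75, 2.08], [0.22, 2.7], [-1.18, 4.32], [0.11, 2.71], [-2.7, 2.7]. Speed limits (rad/s): [2.57, 2.57, 3.14, 3.14, 3.14, 3.14].

INTERFACE

Orientations are given as a unit quaternion [w, x, y, z].
In Python, from rig import manip, optics, finder gives the robot as it stands.
- The arm moves only by the tool servo_tool, never from a script. Its argument "increments" is a list of rows, each a list of 7 numbers: the shift along the tool's x, y, z in cm, then the turn, a rotation vector about the tool's x, y, z in degrees, then the closure, from -1 (fully open) to 1 (shut). In form: [[x, y, z, rx, ry, rz, gripper], ...]. A call has exactly 5 rows; each row shifts and turns the commanded pose from where the row before left it, along the tool's axes as they then stand; what a row does not reach is not made up. A row lasts 1/10 s, in which the tool goes at most 50 mm and 8.59 degrees, less where a joint would pass 70% of its speed; a pose out of reach is approached as far as the arm can. A call is refused whole if a number of a shift passes 5 or a number of a turn 8.59, either way. A call with a gripper value outside its range is refused whole. The fingers move at their own pace and stop on an object; "squeeze" is the grip in N (left out, the last holds). Time passes only in rows, so rows that do not move let the fingers close, or fill a call up. It gives the time, the measured TCP pose, the force, the opening and the grip force at its end, in the units of the state.
- manip.get_state(): the state, without advancing time (a new reading comes with each control period).
- optics.get_image(name): name is "scene" or "top"; returns the picture (400x640x3 uint8, red, green, blue); there is no depth.
- optics.get_calibration(name): a dict with "fov_y" (degrees; the focal length in pixels is half the picture's height over the tangent of half this angle, whatever the lens; pixels are square), "cx", "cy" (the principal point, pixels), "dist_coeffs" ([k1, k2, p1, p2, k3] as OpenCV has them; the pictures are not rectified), "world_to_cam" (4x4, takes a point from world to camera coordinates). Camera axes: x right, y down, z forward; pixel columns grow to the right and rows downward; lengths in m; the calibration is good to about 2 mm. A picture is of the moment at which its call begins. get_calibration takes no time and is no camera call.
- manip.sign_off(): hands the job in; it is judged then, once.
Trained networks look in the newest picture that a camera, given by its name, has taken for a name from the list of things; names that differ only in an ending like _2 or _b are one class to them, and where a whole thing is asked for, a point or a joint stands for the part that bears it (a point fixed in the world has none). Each returns a list of dicts, best first, with "p" (0 to 1); they miss things now and then, are a little off and sometimes report something else, mostly with a low value. They report only what shows in the picture. A call takes as long as a camera call.
- finder.silhouettes(label, camera): "region" (400x640 bool, what is visible of it) and "box" ([centre column, centre row, width, height] in pixels, round what is visible of it).
- finder.tip_of(label, camera): "at" ([column, row] in pixels: a listed point, or the origin of a listed thing).
The state is a dict: "clock": time; "qpos": joint angles; "qd": joint speeds; "effort": joint torques, N m; "position": TCP position; "ee_rot": TCP orientation; "contact_force": force on the tool from outside, world axes, zero at the start; "moment": the same for the moment, N m; "width": finger opening in m; "gripper_force": force on a finger pad.
Only numpy, scipy, OpenCV 4.12 (cv2) and the standard library are available. Lean on these libraries where they do the work, as an engineer would, in place of code of your own. Each camera call takes 0.05 s, during which the arm holds its last target. There are 200 camera calls.

## Working session

There is one attempt and no reset: what is moved stays moved. The work goes in short steps, Python scripts to look and compute and a tool call to move; the robot and the scene stay as the last step left them, time stands still between calls to the robot, and variables do not carry over. Pictures are saved under pics/ and viewed, at most 10 in all, crops included, and the job is handed in when it is done.

Besides the shell and the picture viewer there is one more tool, called by a JSON object that holds its "name" and its "arguments". servo_tool: Moves the arm, as the interface text tells. Its arguments: {"type":"object","properties":{"increments":{"type":"array","items":{"type":"array","items":{"type":"number"}}},"squeeze":{"type":"number"}},"required":["increments"]}

```bash
ls; mkdir -p pics
cat > h.py <<'E'
import numpy as np, cv2
from rig import manip, optics, finder
def cal(n):
    c=optics.get_calibration(n); f=200/np.tan(np.radians(c["fov_y"])/2)
    return np.array([[f,0,c["cx"]],[0,f,c["cy"]],[0,0,1.]]),np.array(c["dist_coeffs"],float),np.array(c["world_to_cam"])
def ray(n,uv):
    K,d,T=cal(n); p=cv2.undistortPoints(np.array([[uv]],float),K,d)[0,0]
    R=T[:3,:3]; return -R.T@T[:3,3], R.T@np.array([p[0],p[1],1])
def onz(n,uv,z):
    o,v=ray(n,uv); return (o+v*(z-o[2])/v[2])
def proj(n,P):
    K,d,T=cal(n); return cv2.projectPoints(np.array(P,float).reshape(-1,3),cv2.Rodrigues(T[:3,:3])[0],T[:3,3],K,d)[0][:,0]
def tri(uvs):
    A=np.zeros((3,3));b=np.zeros(3)
    for n,uv in uvs.items():
        o,v=ray(n,uv); v=v/np.linalg.norm(v); M=np.eye(3)-np.outer(v,v); A+=M;b+=M@o
    return np.linalg.solve(A,b)
E
python3 - <<'E'
from h import *
np.set_printoptions(precision=4,suppress=True)
for n in("scene","top"):
    cv2.imwrite(f"pics/{n}0.png",optics.get_image(n)[:,:,::-1])
    print(n,"campos",ray(n,(320,200)))
for l in["fine_sieve_mid","fine_sieve_bail","medium_sieve_mid","medium_sieve_bail","coarse_sieve_mid","coarse_sieve_bail","pot_ledge","pot_mouth","seed_jar","gift_box","sieve_brush"]:
    u={}
    for n in("scene","top"):
        r=finder.tip_of(l,n)
        print(l,n,[(np.round(x["at"],1).tolist(),round(x["p"],2)) for x in r[:3]])
        if r:u[n]=r[0]["at"]
    if len(u)==2: print("   tri",tri(u))
print(manip.get_state())
E
```

```text
pics
scene campos (array([ 1.0874, -0.053 ,  0.9076]), array([-0.5165,  0.1012, -0.8504]))
top campos (array([0.5091, 0.0295, 1.2852]), array([ 0.0864,  0.0015, -0.9964]))
fine_sieve_mid scene [([304.1, 242.7], 0.56)]
fine_sieve_mid top [([332.2, 186.2], 0.87)]
   tri [ 0.6587 -0.0044  0.0157]
fine_sieve_bail scene [([305.8, 237.8], 0.61)]
fine_sieve_bail top [([328.9, 187.3], 0.87)]
   tri [0.6536 0.0031 0.0297]
medium_sieve_mid scene [([387.7, 187.6], 0.98)]
medium_sieve_mid top [([246.2, 230.0], 0.87)]
   tri [0.5319 0.2393 0.0052]
medium_sieve_bail scene [([388.3, 182.4], 0.59)]
medium_sieve_bail top [([242.1, 229.0], 0.69)]
   tri [0.5329 0.2417 0.031 ]
coarse_sieve_mid scene [([285.2, 183.2], 0.82)]
coarse_sieve_mid top [([342.2, 251.9], 0.64), ([341.5, 248.6], 0.44)]
   tri [ 0.4744 -0.0302  0.0098]
coarse_sieve_bail scene [([287.9, 176.3], 0.61)]
coarse_sieve_bail top [([461.3, 223.9], 0.63), ([340.6, 251.2], 0.57)]
   tri [ 0.5982 -0.1442  0.3257]
pot_ledge scene [([161.9, 209.2], 0.83), ([306.2, 240.1], 0.53)]
pot_ledge top [([453.8, 222.4], 0.88), ([246.6, 232.2], 0.26)]
 
[... 359 characters left out ...]
211.9, 178.8], 0.77), ([247.9, 230.5], 0.73), ([451.1, 225.5], 0.19)]
   tri [ 0.6772  0.3389 -0.0105]
sieve_brush scene [([380.8, 270.2], 0.56)]
sieve_brush top [([278.0, 156.0], 0.67)]
   tri [ 0.7498  0.1599 -0.008 ]
{'clock': 1.2, 'qpos': array([ 1.02  ,  0.2759,  1.5049,  0.    ,  1.3607, -0.121 ]), 'qd': array([-0.0006, -0.0024, -0.0013, -0.0009,  0.0013, -0.0001]), 'effort': array([  0.0002, -41.6676, -24.6097,  -0.0001,   0.0007,  -0.    ]), 'position': array([0.2396, 0.5227, 0.2393]), 'ee_rot': array([0.    , 0.2133, 0.977 , 0.0001]), 'contact_force': array([ 0.2692, -0.4226,  0.2191]), 'moment': array([-0.004 , -0.0421, -0.0092]), 'gripper_force': 0.0, 'width': 0.08558042436813097}
```

View pics/top0.png

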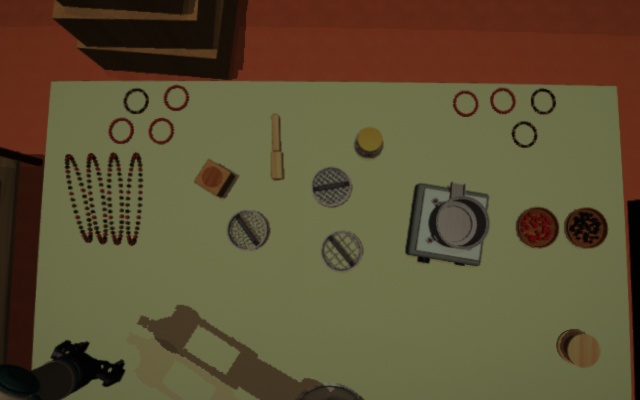

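View pics/scene0.png

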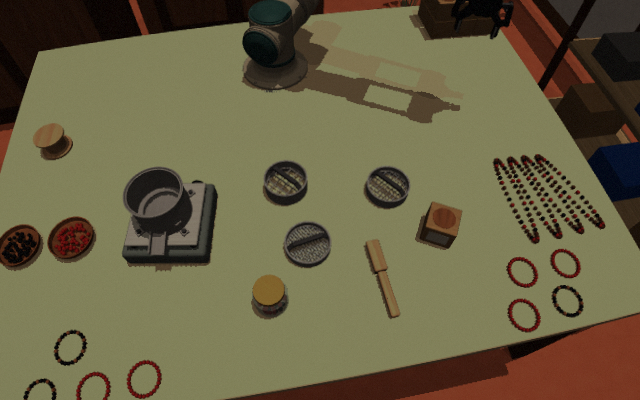

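Run:
```python
import cv2,numpy as np
t=cv2.imread("pics/top0.png");s=cv2.imread("pics/scene0.png")
def c(i,u,v,r=32): return cv2.resize(i[v-r:v+r,u-r:u+r],(260,260),interpolation=cv2.INTER_CUBIC)
a=np.hstack([c(t,332,187),c(t,248,230),c(t,342,251)]);b=np.hstack([c(s,307,244),c(s,387,187),c(s,286,182)])
o=np.vstack([a,b]); o=np.clip(o*1.6,0,255).astype(np.uint8)
cv2.imwrite("pics/crop.png",o)
```

```text
(no output)
```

View pics/crop.png

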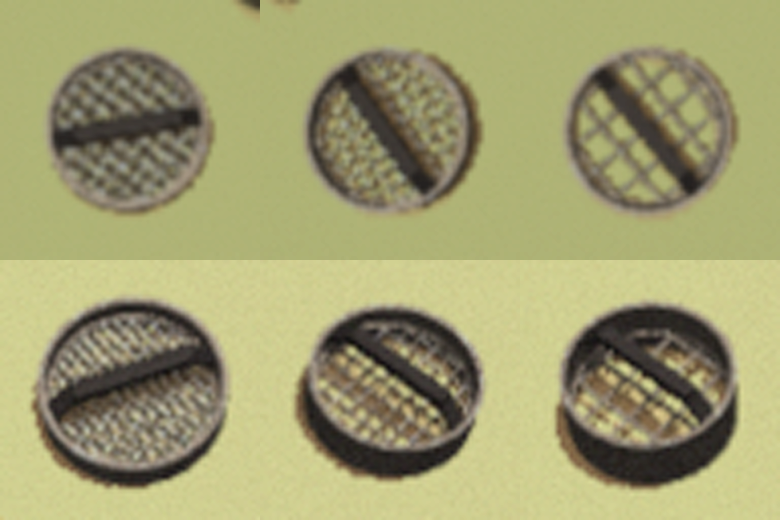

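```bash
cat >> h.py <<'E'
from scipy.optimize import minimize
th=np.linspace(0,2*np.pi,120,endpoint=False)
def grads(img):
    g=cv2.GaussianBlur(img,(0,0),1.).astype(np.float32)
    return [(cv2.Sobel(g[:,:,k],cv2.CV_32F,1,0)/8,cv2.Sobel(g[:,:,k],cv2.CV_32F,0,1)/8) for k in range(3)]
def ringscore(G,n,x,y,z,r):
    P=np.c_[x+r*np.cos(th),y+r*np.sin(th),0*th+z]; u=proj(n,P).astype(np.float32)
    t=np.roll(u,-1,0)-np.roll(u,1,0); t/=np.linalg.norm(t,axis=1)[:,None]; nx,ny=-t[:,1],t[:,0]
    s=0
    for gx,gy in G:
        a=cv2.remap(gx,u[:,:1],u[:,1:],1)[:,0];b=cv2.remap(gy,u[:,:1],u[:,1:],1)[:,0]
        s=s+np.abs(a*nx+b*ny)
    return np.minimum(s,60).mean()
def fitring(Gs,x0,y0,rings,half=.014):
    """rings: (z,r) list"""
    best=None; out={}
    f=lambda p,ns: -sum(ringscore(Gs[n],n,p[0],p[1],z,r) for n in ns for z,r in rings)
    for ns in (("scene",),("top",),("scene","top")):
        g=[(f((x0+a,y0+b),ns),x0+a,y0+b) for a in np.arange(-half,half+1e-6,.002) for b in np.arange(-half,half+1e-6,.002)]
        m=min(g); out["+".join(ns)]=minimize(f,m[1:],args=(ns,),method="Nelder-Mead",options=dict(initial_simplex=[m[1:],(m[1]+.002,m[2]),(m[1],m[2]+.002)])).x
    return out
H=dict(fine=.026,medium=.034,coarse=.046)
def bail_ang(img,n,x,y,zb,full=False):
    """bail centre and direction: sweep a 72x12mm bar for darkest fit in rectified top-down patch at height zb"""
    g=np.arange(-.05,.0501,.001); X,Y=np.meshgrid(g,g)
    u=proj(n,np.c_[x+X.ravel(),y+Y.ravel(),0*X.ravel()+zb]).astype(np.float32)
    m=cv2.remap(cv2.cvtColor(img,cv2.COLOR_RGB2GRAY).astype(np.float32),u[:,:1],u[:,1:],1)[:,0]
    X=X.ravel();Y=Y.ravel();best=(1e9,)
    for a in np.radians(np.arange(0,180,2)):
        c,s=np.cos(a),np.sin(a)
        for o in np.arange(-.01,.0101,.001):
            w=-X*s+Y*c-o; l=np.abs(X*c+Y*s)<.034
            v=m[l&(np.abs(w)<.006)].mean()-m[l&(np.abs(w)>.009)&(np.abs(w)<.016)].mean()
            best=min(best,(v,np.degrees(a),o))
    return best
E
cat > m.py <<'E'
from h import *
np.set_printoptions(precision=4,suppress=True)
I={n:optics.get_image(n) for n in("scene","top")}; G={n:grads(I[n]) for n in I}
for k,x,y in(("fine",.656,0),("medium",.532,.240),("coarse",.474,-.030)):
    r=fitring(G,x,y,[(H[k],.056)]); print(k,r); p=r["scene+top"]
    for n in I: print("  bail",n,bail_ang(I[n],n,*p,H[k]+.009+.005))
print("pot",fitring(G,.556,-.320,[(.176,.068)]))
print("pot",fitring(G,.556,-.320,[(.173,.059)]),fitring(G,.556,-.320,[(.173,.063)]))
E
python3 m.py
```

```text
fine {'scene': array([0.6616, 0.0008]), 'top': array([ 0.6549, -0.001 ]), 'scene+top': array([0.661 , 0.0007])}
  bail scene (np.float32(-34.334236), np.float64(100.0), np.float64(-0.004000000000000005))
  bail top (np.float32(-30.356297), np.float64(100.0), np.float64(0.003999999999999988))
medium {'scene': array([0.5364, 0.2337]), 'top': array([0.5322, 0.2338]), 'scene+top': array([0.5354, 0.2339])}
  bail scene (np.float32(-49.314507), np.float64(36.0), np.float64(-0.003000000000000006))
  bail top (np.float32(-34.674294), np.float64(36.0), np.float64(-8.673617379884035e-18))Traceback (most recent call last):
  File "m.py", line 5, in <module>
    r=fitring(G,x,y,[(H[k],.056)]); print(k,r); p=r["scene+top"]
  File "h.py", line 36, in fitring
    g=[(f((x0+a,y0+b),ns),x0+a,y0+b) for a in np.arange(-half,half+1e-6,.002) for b in np.arange(-half,half+1e-6,.002)]
        ~^^^^^^^^^^^^^^^^
  File "h.py", line 34, in <lambda>
    f=lambda p,ns: -sum(ringscore(Gs[n],n,p[0],p[1],z,r) for n in ns for z,r in rings)
                    ~~~^^^^^^^^^^^^^^^^^^^^^^^^^^^^^^^^^^^^^^^^^^^^^^^^^^^^^^^^^^^^^^^
  File "h.py", line 34, in <genexpr>
    f=lambda p,ns: -sum(ringscore(Gs[n],n,p[0],p[1],z,r) for n in ns for z,r in rings)
                        ~~~~~~~~~^^^^^^^^^^^^^^^^^^^^^^^
  File "h.py", line 24, in ringscore
    P=np.c_[x+r*np.cos(th),y+r*np.sin(th),0*th+z]; u=proj(n,P).astype(np.float32)
                                                     ~~~~^^^^^
  File "h.py", line 12, in proj
    K,d,T=cal(n); return cv2.projectPoints(np.array(P,float).reshape(-1,3),cv2.Rodrigues(T[:3,:3])[0],T[:3,3],K,d)[0][:,0]
          ~~~^^^
  File "h.py", line 4, in cal
    c=optics.get_calibration(n); f=200/np.tan(np.radians(c["fov_y"])/2)
ValueError: time passes only in moves, steps and waits
```

```bash
python3 - <<'E'
s=open('h.py').read()
s=s.replace("def cal(n):","import functools\n@functools.cache\ndef cal(n):",1)
s+='''
def hullmask(n,x,y,h,r=.056,S=8):
    P=np.vstack([np.c_[x+r*np.cos(th),y+r*np.sin(th),0*th+z] for z in(h[0],h[1])]); u=proj(n,P)
    hu=cv2.convexHull(u.astype(np.float32))[:,0]
    return hu
def silfit(n,label,x,y,h):
    r=finder.silhouettes(label,n)
    if not r: return None
    reg=r[0]["region"].astype(np.uint8); c=cv2.findContours(reg,cv2.RETR_EXTERNAL,cv2.CHAIN_APPROX_NONE)[0]; c=max(c,key=cv2.contourArea)
    M=np.zeros_like(reg); cv2.drawContours(M,[c],-1,1,-1); yy,xx=np.nonzero(M); ce=np.array([xx.mean(),yy.mean()])
    def f(p):
        m=cv2.moments(hullmask(n,p[0],p[1],h)); return np.hypot(m["m10"]/m["m00"]-ce[0],m["m01"]/m["m00"]-ce[1])
    q=minimize(f,(x,y),method="Nelder-Mead").x
    return q,len(xx),cv2.contourArea(hullmask(n,*q,h)),r[0]["p"]
'''
open('h.py','w').write(s)
E
cat > m.py <<'E'
from h import *
np.set_printoptions(precision=4,suppress=True)
I={n:optics.get_image(n) for n in("scene","top")}; G={n:grads(I[n]) for n in I}
for k,x,y in(("fine",.656,0),("medium",.532,.240),("coarse",.474,-.030)):
    print(k,fitring(G,x,y,[(H[k],.056)]));print("   in+out",fitring(G,x,y,[(H[k],.056),(H[k],.0525)]))
    for n in I:
        q=silfit(n,k+"_sieve_mid",x,y,(0,H[k])); print("  sil",n,q)
        print("  bail",n,bail_ang(I[n],n,*q[0],H[k]+.014))
for z,r in((.176,.068),(.173,.063),(.173,.059)): print("pot",z,r,fitring(G,.556,-.320,[(z,r)]))
E
python3 m.py
```

```text
fine {'scene': array([0.6616, 0.0008]), 'top': array([ 0.6549, -0.001 ]), 'scene+top': array([0.661 , 0.0006])}
   in+out {'scene': array([0.662, 0.001]), 'top': array([0.66 , 0.002]), 'scene+top': array([0.6617, 0.0012])}
  sil scene (array([0.6593, 0.0026]), 1765, 1736.4754320143256, 0.63)
  bail scene (np.float32(-33.97923), np.float64(100.0), np.float64(-0.0050000000000000044))
  sil top (array([0.6602, 0.0007]), 1284, 1258.2606797679327, 0.83)
  bail top (np.float32(-30.30616), np.float64(100.0), np.float64(0.003999999999999988))
medium {'scene': array([0.5364, 0.2338]), 'top': array([0.5322, 0.234 ]), 'scene+top': array([0.5355, 0.2338])}
   in+out {'scene': array([0.5375, 0.233 ]), 'top': array([0.5326, 0.2343]), 'scene+top': array([0.5356, 0.2337])}
  sil scene (array([0.5348, 0.235 ]), 1466, 1501.9827385409735, 0.85)
  bail scene (np.float32(-49.76484), np.float64(36.0), np.float64(-0.004000000000000005))
  sil top (array([0.5342, 0.2343]), 1309, 1321.0468471929198, 0.58)
  bail top (np.float32(-34.711086), np.float64(36.0), np.float64(-0.002000000000000007))
coarse {'scene'
[... 225 characters left out ...]
 sil scene (array([ 0.4803, -0.0257]), 1598, 1614.7130665022414, 0.69)
  bail scene (np.float32(-37.350872), np.float64(40.0), np.float64(-0.004000000000000005))
  sil top (array([ 0.4713, -0.0338]), 581, 1335.922912610229, 0.71)
  bail top (np.float32(-50.867397), np.float64(40.0), np.float64(-0.0010000000000000078))
pot 0.176 0.068 {'scene': array([ 0.5576, -0.3192]), 'top': array([ 0.5533, -0.3062]), 'scene+top': array([ 0.5578, -0.32  ])}
pot 0.173 0.063 {'scene': array([ 0.5588, -0.3165]), 'top': array([ 0.5524, -0.317 ]), 'scene+top': array([ 0.557 , -0.3161])}
pot 0.173 0.059 {'scene': array([ 0.5617, -0.3182]), 'top': array([ 0.5539, -0.3172]), 'scene+top': array([ 0.5609, -0.3174])}
```

```bash
cat >> h.py <<'E'
def pose():
    s=manip.get_state(); q=s["ee_rot"]; from scipy.spatial.transform import Rotation as R
    return np.array(s["position"]),R.from_quat([q[1],q[2],q[3],q[0]]).as_matrix(),s
def plan(target,yaw=None,n=5,g=-.2,p=None):
    """rows (shift in axes before the row's turn), target TCP world, yaw deg of tool x (mod 180); also level error"""
    P,R,s=pose(); y0=np.degrees(np.arctan2(R[1,0],R[0,0]))
    print("t",round(s["clock"],2),"pos",P.round(4),"yaw",round(y0,1),"tilt",R[:,2].round(3),"F",s["contact_force"].round(1),"w",round(s["width"],4),"gf",round(s["gripper_force"],1))
    d=np.array(target)-P; dy=0 if yaw is None else (yaw-y0+90)%180-90
    from scipy.spatial.transform import Rotation as Ro
    for i in range(n):
        Ri=R@Ro.from_euler("z",-dy*i/n,degrees=True).as_matrix()
        print([*(Ri.T@d/n*100).round(2).tolist(),0,0,round(-dy/n,2),g])
E
python3 -c "
from h import *
plan((.66,.001,.12),100,15)"
```

```text
t 1.7 pos [0.2396 0.5227 0.2393] yaw 155.4 tilt [ 0.  0. -1.] F [ 0.7 -0.1  1.1] w 0.0851 gf 0.0
[-4.0, -1.99, 0.8, 0, 0, np.float64(3.69), -0.2]
[-4.12, -1.73, 0.8, 0, 0, np.float64(3.69), -0.2]
[-4.22, -1.46, 0.8, 0, 0, np.float64(3.69), -0.2]
[-4.31, -1.19, 0.8, 0, 0, np.float64(3.69), -0.2]
[-4.37, -0.91, 0.8, 0, 0, np.float64(3.69), -0.2]
[-4.42, -0.63, 0.8, 0, 0, np.float64(3.69), -0.2]
[-4.45, -0.34, 0.8, 0, 0, np.float64(3.69), -0.2]
[-4.47, -0.05, 0.8, 0, 0, np.float64(3.69), -0.2]
[-4.46, 0.24, 0.8, 0, 0, np.float64(3.69), -0.2]
[-4.44, 0.52, 0.8, 0, 0, np.float64(3.69), -0.2]
[-4.39, 0.81, 0.8, 0, 0, np.float64(3.69), -0.2]
[-4.33, 1.09, 0.8, 0, 0, np.float64(3.69), -0.2]
[-4.25, 1.36, 0.8, 0, 0, np.float64(3.69), -0.2]
[-4.16, 1.64, 0.8, 0, 0, np.float64(3.69), -0.2]
[-4.04, 1.9, 0.8, 0, 0, np.float64(3.69), -0.2]
```

{"name": "servo_tool", "arguments": {"increments": [[-4.0, -2.0, 0.8, 0, 0, 3.7, -0.2], [-4.1, -1.7, 0.8, 0, 0, 3.7, -0.2], [-4.2, -1.5, 0.8, 0, 0, 3.7, -0.2], [-4.3, -1.2, 0.8, 0, 0, 3.7, -0.2], [-4.4, -0.9, 0.8, 0, 0, 3.7, -0.2]], "squeeze": 80}}

```text
clock: 2.2
position: [0.3803, 0.3474, 0.1992]
ee_rot: [0.0, 0.369, 0.93, 0.0]
contact_force: [1.2, 0.5, -0.3]
width: 0.0511
gripper_force: 0.0
```

{"name": "servo_tool", "arguments": {"increments": [[-4.4, -0.6, 0.8, 0, 0, 3.7, -0.2], [-4.4, -0.3, 0.8, 0, 0, 3.7, -0.2], [-4.5, 0, 0.8, 0, 0, 3.7, -0.2], [-4.5, 0.2, 0.8, 0, 0, 3.7, -0.2], [-4.4, 0.5, 0.8, 0, 0, 3.7, -0.2]]}}

```text
clock: 2.7
position: [0.5207, 0.1738, 0.1592]
ee_rot: [0.0, 0.513, 0.858, 0.0]
contact_force: [0.3, 0.4, -0.5]
width: 0.0516
gripper_force: 0.0
```

{"name": "servo_tool", "arguments": {"increments": [[-4.4, 0.8, 0.8, 0, 0, 3.7, -0.2], [-4.3, 1.1, 0.8, 0, 0, 3.7, -0.2], [-4.3, 1.4, 0.8, 0, 0, 3.7, -0.2], [-4.2, 1.6, 0.8, 0, 0, 3.7, -0.2], [-3.0, 1.4, 0.6, 0, 0, 3.7, -0.2]]}}

```text
clock: 3.2
position: [0.654, 0.007, 0.1206]
ee_rot: [0.0, 0.645, 0.764, 0.0]
contact_force: [0.3, 0.4, 0.1]
width: 0.0511
gripper_force: 0.0
```

```bash
python3 -c "
from h import *
plan((.66,.001,.025),100,5)"
```

```text
t 3.2 pos [0.654  0.007  0.1206] yaw 99.6 tilt [ 0.001 -0.001 -1.   ] F [0.3 0.4 0.1] w 0.0511 gf 0.0
[-0.14, 0.1, 1.91, 0, 0, np.float64(-0.07), -0.2]
[-0.14, 0.1, 1.91, 0, 0, np.float64(-0.07), -0.2]
[-0.14, 0.1, 1.91, 0, 0, np.float64(-0.07), -0.2]
[-0.14, 0.1, 1.91, 0, 0, np.float64(-0.07), -0.2]
[-0.14, 0.1, 1.91, 0, 0, np.float64(-0.07), -0.2]
```

{"name": "servo_tool", "arguments": {"increments": [[-0.2, 0.2, 2.0, 0, 0, 0, -0.2], [-0.2, 0.2, 2.0, 0, 0, 0, -0.2], [-0.2, 0.1, 2.0, 0, 0, 0, -0.2], [-0.1, 0, 2.0, 0, 0, 0, -0.2], [0, 0, 1.5, 0, 0, 0, -0.2]]}}

```text
clock: 3.7
position: [0.6581, 0.0034, 0.0248]
ee_rot: [-0.001, 0.644, 0.765, -0.0]
contact_force: [0.1, 0.6, -1.0]
width: 0.0513
gripper_force: 0.0
```

{"name": "servo_tool", "arguments": {"increments": [[0, 0, 0, 0, 0, 0, 0.3], [0, 0, 0, 0, 0, 0, 0.6], [0, 0, 0, 0, 0, 0, 1], [0, 0, 0, 0, 0, 0, 1], [0, 0, 0, 0, 0, 0, 1]]}}

```text
clock: 4.2
position: [0.6593, 0.0036, 0.0275]
ee_rot: [0.001, 0.644, 0.765, 0.001]
contact_force: [1.5, 0.5, 1.3]
width: 0.0098
gripper_force: 78.4
```

{"name": "servo_tool", "arguments": {"increments": [[0, 0, 0, 0, 0, 0, 1], [0, 0, -0.5, 0, 0, 0, 1], [0, 0, -1, 0, 0, 0, 1], [0, 0, -2, 0, 0, 0, 1], [0, 0, -3, 0, 0, 0, 1]]}}

```text
clock: 4.7
position: [0.6567, 0.0038, 0.0904]
ee_rot: [-0.002, 0.644, 0.765, -0.001]
contact_force: [-0.6, -0.0, -1.4]
width: 0.0104
gripper_force: 78.0
```

```bash
python3 -c "
from h import *
a=optics.get_image('scene')[:,:,::-1];b=optics.get_image('top')[:,:,::-1]
u=proj('scene',pose()[0])[0].astype(int);v=proj('top',pose()[0])[0].astype(int);print(u,v)
c=lambda i,p:cv2.resize(i[max(0,p[1]-50):p[1]+50,p[0]-50:p[0]+50],(390,390),interpolation=2)
cv2.imwrite('pics/g1.png',np.clip(np.hstack([c(a,u),c(b,v)])*1.5,0,255))
print(pose()[2])
plan((.556,-.318,.28),100,10,1)"
```

```text
[307 227] [330 181]
{'clock': 4.8, 'qpos': array([-1.00046715e-01,  4.99381636e-01,  1.52035547e+00,  1.16152553e-04,
        1.11293760e+00, -2.72517506e-01]), 'qd': array([-0.00025847,  0.03209547,  0.05283583, -0.00097683, -0.04647151,
        0.00100141]), 'effort': array([ 1.01721562e-01, -5.15620029e+01, -2.06710052e+01, -1.07234070e-02,
        6.57607522e-01,  5.47965446e-04]), 'position': array([0.66153507, 0.00337999, 0.09593744]), 'ee_rot': array([0.00365292, 0.64359018, 0.7653573 , 0.00255758]), 'contact_force': array([ 0.52164355, -0.10126686, -1.82069476]), 'moment': array([ 0.04648808, -0.07458342,  0.02422039]), 'gripper_force': 78.14039826393127, 'width': 0.010182699729660192}
t 4.8 pos [0.6615 0.0034 0.0959] yaw 99.9 tilt [ 0.009 -0.001 -1.   ] F [ 0.5 -0.1 -1.8] w 0.0102 gf 78.1
[-2.99, -1.58, -1.85, 0, 0, np.float64(-0.01), 1]
[-2.99, -1.58, -1.85, 0, 0, np.float64(-0.01), 1]
[-2.99, -1.58, -1.85, 0, 0, np.float64(-0.01), 1]
[-2.99, -1.58, -1.85, 0, 0, np.float64(-0.01), 1]
[-2.99, -1.58, -1.85, 0, 0, np.float64(-0.01), 1]
[-2.99, -1.58, -1.85, 0, 0, np.float64(-0.01), 1]
[-2.99, -1.58, -1.85, 0, 0, np.float64(-0.01), 1]
[-2.99, -1.58, -1.85, 0, 0, np.float64(-0.01), 1]
[-2.99, -1.58, -1.85, 0, 0, np.float64(-0.01), 1]
[-2.99, -1.58, -1.85, 0, 0, np.float64(-0.01), 1][ WARN:0@3.615] global loadsave.cpp:1063 imwrite_ Unsupported depth image for selected encoder is fallbacked to CV_8U.
```

View pics/g1.png

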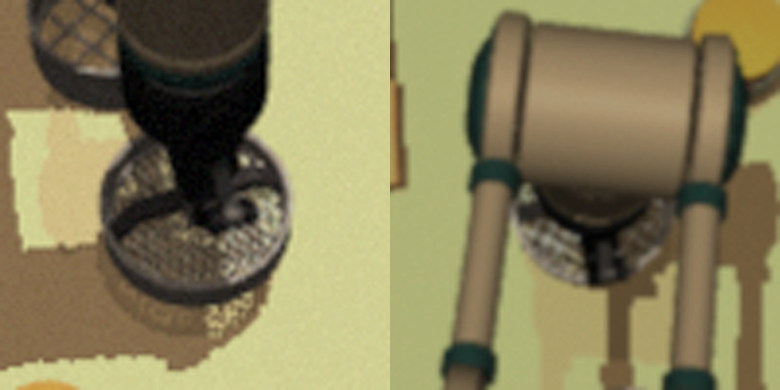

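{"name": "servo_tool", "arguments": {"increments": [[-1, -0.5, -3, 0, 0, 0, 1], [-2, -1, -3, 0, 0, 0, 1], [-3, -1.6, -3, 0, 0, 0, 1], [-3.5, -1.8, -3, 0, 0, 0, 1], [-3.5, -1.8, -2, 0, 0, 0, 1]]}}

```text
clock: 5.3
position: [0.6145, -0.137, 0.2328]
ee_rot: [0.001, 0.643, 0.766, 0.0]
contact_force: [-0.1, -1.2, -2.1]
width: 0.0102
gripper_force: 78.5
```

{"name": "servo_tool", "arguments": {"increments": [[-3.5, -1.8, -2, 0, 0, 0, 1], [-3.5, -1.8, -1, 0, 0, 0, 1], [-3.5, -1.8, 0, 0, 0, 0, 1], [-3, -1.6, 0, 0, 0, 0, 1], [-2, -1, 0, 0, 0, 0, 1]]}}

```text
clock: 5.8
position: [0.5609, -0.3047, 0.2602]
ee_rot: [-0.001, 0.644, 0.765, -0.001]
contact_force: [-0.2, 0.7, -1.6]
width: 0.0104
gripper_force: 78.4
```

{"name": "servo_tool", "arguments": {"increments": [[-1, -0.5, 0, 0, 0, 0, 1], [-0.4, -0.2, 0, 0, 0, 0, 1], [0, 0, 0, 0, 0, 0, 1], [0, 0, 0, 0, 0, 0, 1], [0, 0, 0, 0, 0, 0, 1]]}}

```text
clock: 6.3
position: [0.5585, -0.3161, 0.2613]
ee_rot: [-0.0, 0.643, 0.766, 0.0]
contact_force: [-1.2, 0.7, -1.7]
width: 0.01
gripper_force: 78.4
```

```bash
cat > air.py <<'E'
import sys
from h import *
np.set_printoptions(precision=4,suppress=True)
k=sys.argv[1]; hb={"fine":.035,"medium":.043,"coarse":.055}[k]
I={n:optics.get_image(n) for n in("scene","top")}; G={n:grads(I[n]) for n in I}
P,R,s=pose(); zl=P[2]+.011-hb
print("lower edge z",zl)
for dz in(-.003,0,.003):
    r=fitring({"scene":G["scene"],"top":G["top"]},P[0],P[1],[(zl+H[k]+dz,.056),(zl+dz,.056)]); print("sieve",dz,r["scene"],r["top"])
for n in I: 
    q=silfit(n,k+"_sieve_mid",P[0],P[1],(zl,zl+H[k])); print("sil",n,q)
a=I["scene"][:,:,::-1]; u=proj("scene",P)[0].astype(int)
cv2.imwrite(f"pics/air_{k}.png",np.clip(cv2.resize(a[u[1]-70:u[1]+80,max(0,u[0]-90):u[0]+90],None,fx=4,fy=4,interpolation=2).astype(float)*1.5,0,255).astype(np.uint8))
plan((.557,-.318,.22),None,5,1)
E
python3 air.py fine
```

```text
lower edge z 0.2373789563869161
sieve -0.003 [ 0.5635 -0.3171] [ 0.5524 -0.3173]
sieve 0 [ 0.5657 -0.316 ] [ 0.5523 -0.3164]
sieve 0.003 [ 0.5678 -0.3149] [ 0.5525 -0.3156]
sil scene (array([ 0.5716, -0.3106]), 1854, 2459.2098835724173, 0.95)
sil top None
t 6.5 pos [ 0.5583 -0.3167  0.2614] yaw 99.9 tilt [ 0.  0. -1.] F [-0.2  0.7 -2.7] w 0.0104 gf 78.4
[-0.02, -0.03, 0.83, 0, 0, 0.0, 1]
[-0.02, -0.03, 0.83, 0, 0, 0.0, 1]
[-0.02, -0.03, 0.83, 0, 0, 0.0, 1]
[-0.02, -0.03, 0.83, 0, 0, 0.0, 1]
[-0.02, -0.03, 0.83, 0, 0, 0.0, 1]
```

View pics/air_fine.png

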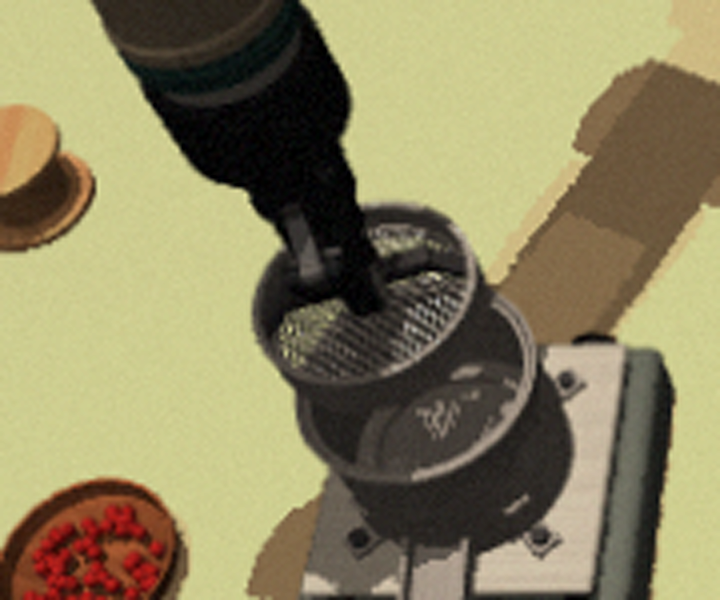

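{"name": "servo_tool", "arguments": {"increments": [[0, -0.1, 1.2, 0, 0, 0, 1], [0, -0.1, 1.2, 0, 0, 0, 1], [0, 0, 1.2, 0, 0, 0, 1], [0, 0, 1, 0, 0, 0, 1], [0, 0, 0.6, 0, 0, 0, 1]]}}

```text
clock: 7.0
position: [0.5554, -0.3173, 0.2073]
ee_rot: [-0.001, 0.644, 0.765, -0.0]
contact_force: [-0.6, 0.2, -2.8]
width: 0.01
gripper_force: 78.4
```

{"name": "servo_tool", "arguments": {"increments": [[0, 0, 0.4, 0, 0, 0, 1], [0, 0, 0.4, 0, 0, 0, 1], [0, 0, 0.4, 0, 0, 0, 1], [0, 0, 0.3, 0, 0, 0, 1], [0, 0, 0, 0, 0, 0, 1]]}}

```text
clock: 7.5
position: [0.5559, -0.3176, 0.1939]
ee_rot: [-0.0, 0.644, 0.765, 0.0]
contact_force: [-0.1, 1.2, -2.3]
width: 0.0101
gripper_force: 78.4
```

```bash
sed -i 's/pics\/air_{k}/pics\/air2_{k}/' air.py; python3 air.py fine
```

```text
lower edge z 0.1704450634875394
sieve -0.003 [ 0.5641 -0.3223] [ 0.5442 -0.3077]
sieve 0 [ 0.5664 -0.3212] [ 0.5445 -0.3067]
sieve 0.003 [ 0.5684 -0.3203] [ 0.5447 -0.3059]
sil scene (array([ 0.566, -0.313]), 1298, 2167.5248817206593, 0.75)
sil top (array([ 0.5529, -0.2935]), 923, 1792.1535876530688, 0.76)
t 7.7 pos [ 0.5562 -0.3178  0.1946] yaw 99.9 tilt [ 0.001 -0.    -1.   ] F [-0.4 -0.3 -2. ] w 0.0101 gf 78.4
[-0.01, 0.02, -0.51, 0, 0, 0.0, 1]
[-0.01, 0.02, -0.51, 0, 0, 0.0, 1]
[-0.01, 0.02, -0.51, 0, 0, 0.0, 1]
[-0.01, 0.02, -0.51, 0, 0, 0.0, 1]
[-0.01, 0.02, -0.51, 0, 0, 0.0, 1]
```

View pics/air2_fine.png

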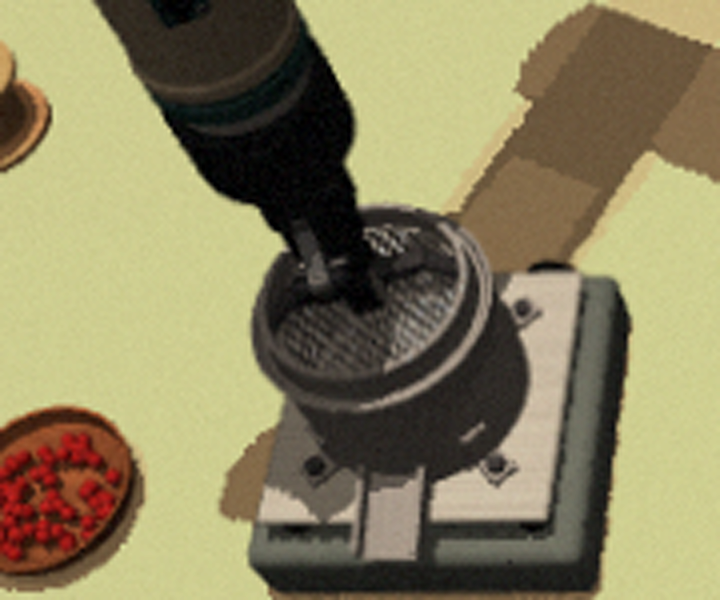

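{"name": "servo_tool", "arguments": {"increments": [[0, 0, 0.3, 0, 0, 0, 1], [0, 0, 0.3, 0, 0, 0, 1], [0, 0, 0.3, 0, 0, 0, 1], [0, 0, 0.3, 0, 0, 0, 1], [0, 0, 0.3, 0, 0, 0, 1]]}}

```text
clock: 8.2
position: [0.556, -0.3177, 0.1789]
ee_rot: [-0.0, 0.644, 0.765, 0.0]
contact_force: [0.5, 0.1, -2.5]
width: 0.0101
gripper_force: 78.4
```

{"name": "servo_tool", "arguments": {"increments": [[0, 0, 0.5, 0, 0, 0, 1], [0, 0, 0.5, 0, 0, 0, 1], [0, 0, 0.5, 0, 0, 0, 1], [0, 0, 0.5, 0, 0, 0, 1], [0, 0, 0.4, 0, 0, 0, 1]]}}

```text
clock: 8.7
position: [0.5559, -0.3176, 0.1546]
ee_rot: [-0.0, 0.644, 0.765, 0.0]
contact_force: [0.2, -0.3, -2.1]
width: 0.0104
gripper_force: 78.4
```

{"name": "servo_tool", "arguments": {"increments": [[0, 0, 0.4, 0, 0, 0, 1], [0, 0, 0.4, 0, 0, 0, 1], [0, 0, 0.4, 0, 0, 0, 1], [0, 0, 0.4, 0, 0, 0, 1], [0, 0, 0.3, 0, 0, 0, 1]]}}

```text
clock: 9.2
position: [0.556, -0.3176, 0.1359]
ee_rot: [-0.0, 0.644, 0.765, 0.0]
contact_force: [-0.3, -0.7, -1.5]
width: 0.0099
gripper_force: 78.4
```

{"name": "servo_tool", "arguments": {"increments": [[0, 0, 0.2, 0, 0, 0, 1], [0, 0, 0.2, 0, 0, 0, 1], [0, 0, 0.1, 0, 0, 0, 1], [0, 0, 0.1, 0, 0, 0, 1], [0, 0, 0, 0, 0, 0, 1]]}}

```text
clock: 9.7
position: [0.5561, -0.3178, 0.1305]
ee_rot: [0.0, 0.644, 0.765, 0.0]
contact_force: [0.3, -0.8, -1.8]
width: 0.0102
gripper_force: 78.4
```

{"name": "servo_tool", "arguments": {"increments": [[0, 0, 0.1, 0, 0, 0, 1], [0, 0, 0.1, 0, 0, 0, 1], [0, 0, 0.1, 0, 0, 0, 1], [0, 0, 0, 0, 0, 0, 1], [0, 0, 0, 0, 0, 0, 1]]}}

```text
clock: 10.2
position: [0.5561, -0.3178, 0.1304]
ee_rot: [0.001, 0.644, 0.765, 0.0]
contact_force: [-3.7, 2.4, 12.5]
width: 0.0104
gripper_force: 80.2
```

{"name": "servo_tool", "arguments": {"increments": [[0, 0, -0.2, 0, 0, 0, 0.8], [0, 0, 0, 0, 0, 0, 0.5], [0, 0, 0, 0, 0, 0, 0], [0, 0, 0, 0, 0, 0, -0.2], [0, 0, 0, 0, 0, 0, -0.2]]}}

```text
clock: 10.7
position: [0.5561, -0.3177, 0.129]
ee_rot: [-0.0, 0.644, 0.765, 0.0]
contact_force: [0.4, 0.1, 0.4]
width: 0.0514
gripper_force: 0.0
```

{"name": "servo_tool", "arguments": {"increments": [[0, 0, -1, 0, 0, 0, -0.2], [0, 0, -2, 0, 0, 0, -0.2], [0, 0, -4, 0, 0, 0, -0.2], [0, 0, -4, 0, 0, 0, -0.2], [0, 0, -3, 0, 0, 0, -0.2]]}}

```text
clock: 11.2
position: [0.5566, -0.3181, 0.2729]
ee_rot: [0.002, 0.644, 0.765, 0.0]
contact_force: [0.0, 0.1, 0.0]
width: 0.0513
gripper_force: 0.0
```

```bash
python3 -c "
from h import *
plan((.534,.235,.12),36,14)"
```

```text
t 11.2 pos [ 0.5566 -0.3181  0.2729] yaw 99.9 tilt [ 0.003 -0.002 -1.   ] F [0.  0.1 0. ] w 0.0513 gf 0.0
[3.92, 0.52, 1.08, 0, 0, np.float64(4.56), -0.2]
[3.95, 0.2, 1.08, 0, 0, np.float64(4.56), -0.2]
[3.95, -0.11, 1.08, 0, 0, np.float64(4.56), -0.2]
[3.93, -0.43, 1.08, 0, 0, np.float64(4.56), -0.2]
[3.89, -0.74, 1.08, 0, 0, np.float64(4.56), -0.2]
[3.82, -1.05, 1.08, 0, 0, np.float64(4.56), -0.2]
[3.72, -1.35, 1.08, 0, 0, np.float64(4.56), -0.2]
[3.6, -1.64, 1.08, 0, 0, np.float64(4.56), -0.2]
[3.46, -1.92, 1.08, 0, 0, np.float64(4.56), -0.2]
[3.3, -2.19, 1.08, 0, 0, np.float64(4.56), -0.2]
[3.11, -2.44, 1.08, 0, 0, np.float64(4.56), -0.2]
[2.91, -2.68, 1.08, 0, 0, np.float64(4.56), -0.2]
[2.68, -2.91, 1.08, 0, 0, np.float64(4.56), -0.2]
[2.45, -3.11, 1.08, 0, 0, np.float64(4.56), -0.2]
```

{"name": "servo_tool", "arguments": {"increments": [[3.9, 0.5, 0.8, 0, 0, 4.6, -0.2], [3.9, 0.2, 0.8, 0, 0, 4.6, -0.2], [3.9, -0.1, 1.1, 0, 0, 4.6, -0.2], [3.9, -0.4, 1.1, 0, 0, 4.6, -0.2], [3.9, -0.7, 1.1, 0, 0, 4.6, -0.2]]}}

```text
clock: 11.7
position: [0.5487, -0.1203, 0.2208]
ee_rot: [0.001, 0.784, 0.62, 0.0]
contact_force: [0.5, 0.0, 0.7]
width: 0.0517
gripper_force: 0.0
```

{"name": "servo_tool", "arguments": {"increments": [[3.8, -1.0, 1.1, 0, 0, 4.6, -0.2], [3.7, -1.3, 1.1, 0, 0, 4.6, -0.2], [3.6, -1.6, 1.1, 0, 0, 4.6, -0.2], [3.5, -1.9, 1.1, 0, 0, 4.6, -0.2], [3.3, -2.2, 1.1, 0, 0, 4.6, -0.2]]}}

```text
clock: 12.2
position: [0.543, 0.0773, 0.1658]
ee_rot: [0.0, 0.892, 0.452, 0.001]
contact_force: [0.4, -0.2, 0.2]
width: 0.0513
gripper_force: 0.0
```

{"name": "servo_tool", "arguments": {"increments": [[3.1, -2.4, 1.2, 0, 0, 4.6, -0.2], [2.9, -2.7, 1.2, 0, 0, 4.6, -0.2], [2.7, -2.9, 1.2, 0, 0, 4.6, -0.2], [2.4, -3.1, 1.2, 0, 0, 4.3, -0.2], [0, 0, 0, 0, 0, 0, -0.2]]}}

```text
clock: 12.7
position: [0.5363, 0.2375, 0.1163]
ee_rot: [-0.001, 0.951, 0.309, -0.001]
contact_force: [0.8, -0.6, 0.3]
width: 0.0513
gripper_force: 0.0
```

```bash
python3 -c "
from h import *
I={n:optics.get_image(n) for n in('scene','top')}; G={n:grads(I[n]) for n in I}
print(fitring(G,.557,-.318,[(.129,.056)],.008)); print(fitring(G,.557,-.318,[(.129,.0525)],.008)); print(fitring(G,.557,-.318,[(.173,.059)],.008))
for n in I:
  r=finder.tip_of('fine_sieve_mid',n);print(n,[(x['at'],x['p']) for x in r[:2]],proj(n,(.556,-.318,.116)))
plan((.534,.2345,.034),36,5)"
```

```text
{'scene': array([ 0.55587715, -0.32140424]), 'top': array([ 0.55545082, -0.32150534]), 'scene+top': array([ 0.55577118, -0.32147699])}
{'scene': array([ 0.55100874, -0.32219013]), 'top': array([ 0.55023807, -0.31866847]), 'scene+top': array([ 0.55043329, -0.32076147])}
{'scene': array([ 0.55594156, -0.32044136]), 'top': array([ 0.55411806, -0.31527499]), 'scene+top': array([ 0.55555632, -0.3205231 ])}
scene [([159.4, 204.6], 0.83)] [[161.80496895 204.20169704]]
top [([457.2, 220.8], 0.96), ([454.3, 225.5], 0.27)] [[454.47410232 222.51591471]]
t 12.9 pos [0.5379 0.2325 0.118 ] yaw 35.8 tilt [ 0.001 -0.    -1.   ] F [-0.   1.1  0.6] w 0.0511 gf 0.0
[-0.04, -0.08, 1.68, 0, 0, np.float64(-0.04), -0.2]
[-0.04, -0.08, 1.68, 0, 0, np.float64(-0.04), -0.2]
[-0.04, -0.08, 1.68, 0, 0, np.float64(-0.04), -0.2]
[-0.04, -0.08, 1.68, 0, 0, np.float64(-0.04), -0.2]
[-0.04, -0.08, 1.68, 0, 0, np.float64(-0.04), -0.2]
```

{"name": "servo_tool", "arguments": {"increments": [[0, -0.1, 1.7, 0, 0, 0, -0.2], [-0.1, -0.1, 1.7, 0, 0, 0, -0.2], [-0.1, -0.1, 1.7, 0, 0, 0, -0.2], [0, -0.1, 1.7, 0, 0, 0, -0.2], [0, 0, 1.6, 0, 0, 0, -0.2]]}}

```text
clock: 13.4
position: [0.5341, 0.2338, 0.0335]
ee_rot: [0.0, 0.952, 0.306, 0.001]
contact_force: [0.1, 0.4, -0.6]
width: 0.0514
gripper_force: 0.0
```

{"name": "servo_tool", "arguments": {"increments": [[0, 0, 0, 0, 0, 0, 0.3], [0, 0, 0, 0, 0, 0, 0.6], [0, 0, 0, 0, 0, 0, 1], [0, 0, 0, 0, 0, 0, 1], [0, 0, 0, 0, 0, 0, 1]]}}

```text
clock: 13.9
position: [0.5345, 0.235, 0.0347]
ee_rot: [0.0, 0.952, 0.307, 0.001]
contact_force: [-0.4, -2.9, 6.6]
width: 0.01
gripper_force: 79.0
```

{"name": "servo_tool", "arguments": {"increments": [[0, 0, 0, 0, 0, 0, 1], [0, 0, -0.5, 0, 0, 0, 1], [0, 0, -1, 0, 0, 0, 1], [0, 0, -2, 0, 0, 0, 1], [0, 0, -4, 0, 0, 0, 1]]}}

```text
clock: 14.4
position: [0.5305, 0.2348, 0.1062]
ee_rot: [-0.0, 0.952, 0.307, -0.004]
contact_force: [0.1, 0.1, -2.8]
width: 0.0103
gripper_force: 78.2
```

{"name": "servo_tool", "arguments": {"increments": [[0, 0, -4, 0, 0, 0, 1], [0, 0, -4, 0, 0, 0, 1], [0, 0, -3, 0, 0, 0, 1], [0, 0, -3, 0, 0, 0, 1], [0, 0, -2, 0, 0, 0, 1]]}}

```text
clock: 14.9
position: [0.5334, 0.2357, 0.2711]
ee_rot: [-0.0, 0.952, 0.307, 0.001]
contact_force: [1.5, 0.7, -3.8]
width: 0.0103
gripper_force: 78.4
```

```bash
python3 -c "
from h import *
plan((.556,-.318,.27),None,12,1)"
```

```text
t 14.9 pos [0.5334 0.2357 0.2711] yaw 35.8 tilt [ 0.002  0.001 -1.   ] F [ 1.5  0.7 -3.8] w 0.0103 gf 78.4
[-2.55, 3.85, 0.0, 0, 0, 0.0, 1]
[-2.55, 3.85, 0.0, 0, 0, 0.0, 1]
[-2.55, 3.85, 0.0, 0, 0, 0.0, 1]
[-2.55, 3.85, 0.0, 0, 0, 0.0, 1]
[-2.55, 3.85, 0.0, 0, 0, 0.0, 1]
[-2.55, 3.85, 0.0, 0, 0, 0.0, 1]
[-2.55, 3.85, 0.0, 0, 0, 0.0, 1]
[-2.55, 3.85, 0.0, 0, 0, 0.0, 1]
[-2.55, 3.85, 0.0, 0, 0, 0.0, 1]
[-2.55, 3.85, 0.0, 0, 0, 0.0, 1]
[-2.55, 3.85, 0.0, 0, 0, 0.0, 1]
[-2.55, 3.85, 0.0, 0, 0, 0.0, 1]
```

{"name": "servo_tool", "arguments": {"increments": [[-1, 1.5, 0, 0, 0, 0, 1], [-2, 3, 0, 0, 0, 0, 1], [-2.6, 3.9, 0, 0, 0, 0, 1], [-2.6, 3.9, 0, 0, 0, 0, 1], [-2.6, 3.9, 0, 0, 0, 0, 1]]}}

```text
clock: 15.4
position: [0.5397, 0.0397, 0.2683]
ee_rot: [-0.0, 0.951, 0.308, -0.0]
contact_force: [1.1, -0.2, -3.7]
width: 0.0101
gripper_force: 78.4
```

{"name": "servo_tool", "arguments": {"increments": [[-2.6, 3.9, 0, 0, 0, 0, 1], [-2.6, 3.9, 0, 0, 0, 0, 1], [-2.6, 3.9, 0, 0, 0, 0, 1], [-2.6, 3.9, 0, 0, 0, 0, 1], [-2.6, 3.9, 0, 0, 0, 0, 1]]}}

```text
clock: 15.9
position: [0.5484, -0.1947, 0.2684]
ee_rot: [-0.001, 0.952, 0.307, 0.0]
contact_force: [0.9, -0.4, -3.4]
width: 0.0103
gripper_force: 78.4
```

{"name": "servo_tool", "arguments": {"increments": [[-2.6, 3.9, 0, 0, 0, 0, 1], [-2.0, 3.0, 0, 0, 0, 0, 1], [-1.6, 2.4, 0, 0, 0, 0, 1], [-1.0, 1.5, 0, 0, 0, 0, 1], [0, 0, 0, 0, 0, 0, 1]]}}

```text
clock: 16.4
position: [0.5535, -0.3251, 0.2676]
ee_rot: [-0.0, 0.952, 0.306, -0.0]
contact_force: [0.0, 0.5, -3.5]
width: 0.0102
gripper_force: 78.4
```

```bash
python3 -c "
from h import *
plan((.5558,-.3182,.215),None,5,1)"
```

```text
t 16.4 pos [ 0.5535 -0.3251  0.2676] yaw 35.6 tilt [-0.001  0.    -1.   ] F [ 0.   0.5 -3.5] w 0.0102 gf 78.4
[0.12, -0.09, 1.05, 0, 0, 0.0, 1]
[0.12, -0.09, 1.05, 0, 0, 0.0, 1]
[0.12, -0.09, 1.05, 0, 0, 0.0, 1]
[0.12, -0.09, 1.05, 0, 0, 0.0, 1]
[0.12, -0.09, 1.05, 0, 0, 0.0, 1]
```

{"name": "servo_tool", "arguments": {"increments": [[0.2, -0.2, 0.8, 0, 0, 0, 1], [0.2, -0.2, 1, 0, 0, 0, 1], [0.1, 0, 1, 0, 0, 0, 1], [0.1, 0, 0.8, 0, 0, 0, 1], [0, 0, 0.5, 0, 0, 0, 1]]}}

```text
clock: 16.9
position: [0.5561, -0.3152, 0.226]
ee_rot: [-0.001, 0.951, 0.308, -0.0]
contact_force: [0.8, 0.0, -4.9]
width: 0.0101
gripper_force: 78.5
```

```bash
python3 -c "
from h import *
a=optics.get_image('scene');u=proj('scene',pose()[0])[0].astype(int)
cv2.imwrite('pics/med.png',np.clip(cv2.resize(a[u[1]-60:u[1]+70,max(0,u[0]-90):u[0]+90,::-1],None,fx=4,fy=4,interpolation=2)*1.5,0,255).astype(np.uint8))
plan((.5558,-.3182,.17),None,5,1)"
```

```text
t 16.95 pos [ 0.5558 -0.3154  0.2254] yaw 35.8 tilt [-0.002  0.002 -1.   ] F [ 0.  -0.  -3.4] w 0.0105 gf 78.4
[-0.03, 0.05, 1.11, 0, 0, 0.0, 1]
[-0.03, 0.05, 1.11, 0, 0, 0.0, 1]
[-0.03, 0.05, 1.11, 0, 0, 0.0, 1]
[-0.03, 0.05, 1.11, 0, 0, 0.0, 1]
[-0.03, 0.05, 1.11, 0, 0, 0.0, 1]
```

View pics/med.png

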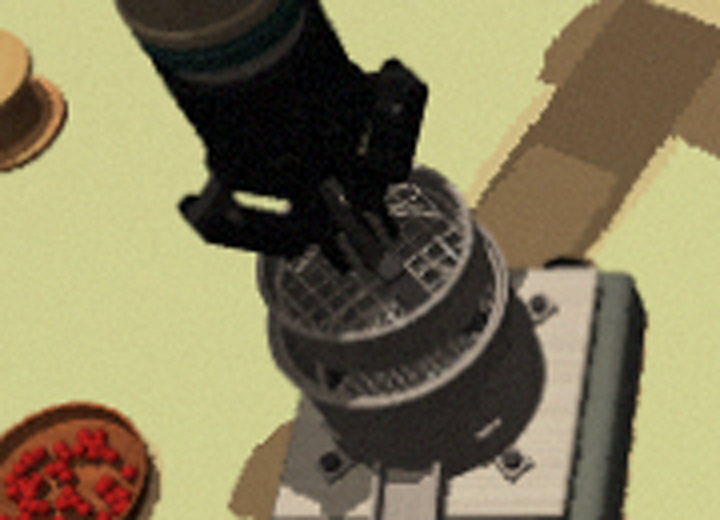

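{"name": "servo_tool", "arguments": {"increments": [[-0.1, 0.2, 0.4, 0, 0, 0, 1], [-0.1, 0.1, 0.4, 0, 0, 0, 1], [0, 0, 0.4, 0, 0, 0, 1], [0, 0, 0.4, 0, 0, 0, 1], [0, 0, 0.4, 0, 0, 0, 1]]}}

```text
clock: 17.45
position: [0.5564, -0.3202, 0.207]
ee_rot: [-0.0, 0.952, 0.307, 0.0]
contact_force: [-0.3, 0.6, -3.2]
width: 0.0101
gripper_force: 78.5
```

{"name": "servo_tool", "arguments": {"increments": [[0, 0, 0.3, 0, 0, 0, 1], [0, 0, 0.3, 0, 0, 0, 1], [0, 0, 0.3, 0, 0, 0, 1], [0, 0, 0.3, 0, 0, 0, 1], [0, 0, 0, 0, 0, 0, 1]]}}

```text
clock: 17.95
position: [0.5562, -0.3198, 0.1947]
ee_rot: [-0.0, 0.952, 0.307, -0.0]
contact_force: [-0.2, -0.5, -3.9]
width: 0.0102
gripper_force: 78.4
```

{"name": "servo_tool", "arguments": {"increments": [[0, 0, 0.4, 0, 0, 0, 1], [0, 0, 0.5, 0, 0, 0, 1], [0, 0, 0.5, 0, 0, 0, 1], [0, 0, 0.5, 0, 0, 0, 1], [0, 0, 0.5, 0, 0, 0, 1]]}}

```text
clock: 18.45
position: [0.5563, -0.32, 0.1707]
ee_rot: [-0.0, 0.952, 0.307, -0.0]
contact_force: [0.3, -0.3, -3.5]
width: 0.0103
gripper_force: 78.5
```

{"name": "servo_tool", "arguments": {"increments": [[0, 0, 0.2, 0, 0, 0, 1], [0, 0, 0.1, 0, 0, 0, 1], [0, 0, 0.1, 0, 0, 0, 1], [0, 0, 0.1, 0, 0, 0, 1], [0, 0, 0, 0, 0, 0, 1]]}}

```text
clock: 18.95
position: [0.5564, -0.32, 0.1663]
ee_rot: [0.0, 0.952, 0.307, 0.0]
contact_force: [-0.0, 0.0, -2.9]
width: 0.0101
gripper_force: 78.5
```

{"name": "servo_tool", "arguments": {"increments": [[0, 0, 0.1, 0, 0, 0, 1], [0, 0, 0.1, 0, 0, 0, 1], [0, 0, 0.1, 0, 0, 0, 1], [0, 0, 0.1, 0, 0, 0, 1], [0, 0, 0, 0, 0, 0, 1]]}}

```text
clock: 19.45
position: [0.5564, -0.3201, 0.1637]
ee_rot: [0.0, 0.952, 0.307, 0.0]
contact_force: [-2.3, 2.1, 5.4]
width: 0.0102
gripper_force: 79.6
```

{"name": "servo_tool", "arguments": {"increments": [[0, 0, -0.1, 0, 0, 0, 0.8], [0, 0, 0, 0, 0, 0, 0.5], [0, 0, 0, 0, 0, 0, 0], [0, 0, 0, 0, 0, 0, -0.2], [0, 0, 0, 0, 0, 0, -0.2]]}}

```text
clock: 19.95
position: [0.5566, -0.3201, 0.1632]
ee_rot: [0.0, 0.952, 0.307, 0.0]
contact_force: [0.1, 0.0, 0.8]
width: 0.0516
gripper_force: 0.0
```

{"name": "servo_tool", "arguments": {"increments": [[0, 0, -1, 0, 0, 0, -0.2], [0, 0, -2, 0, 0, 0, -0.2], [0, 0, -4, 0, 0, 0, -0.2], [0, 0, -3, 0, 0, 0, -0.2], [0, 0, -1, 0, 0, 0, -0.2]]}}

```text
clock: 20.45
position: [0.5579, -0.3211, 0.2781]
ee_rot: [0.003, 0.952, 0.307, 0.002]
contact_force: [0.4, -0.6, -0.0]
width: 0.0511
gripper_force: 0.0
```

```bash
python3 -c "
from h import *
plan((.480,-.0285,.12),40,8)"
```

```text
t 20.45 pos [ 0.5579 -0.3211  0.2781] yaw 35.8 tilt [ 0.006 -0.005 -1.   ] F [ 0.4 -0.6 -0. ] w 0.0511 gf 0.0
[1.34, -3.55, 1.95, 0, 0, np.float64(-0.53), -0.2]
[1.38, -3.54, 1.95, 0, 0, np.float64(-0.53), -0.2]
[1.41, -3.53, 1.95, 0, 0, np.float64(-0.53), -0.2]
[1.44, -3.51, 1.95, 0, 0, np.float64(-0.53), -0.2]
[1.47, -3.5, 1.95, 0, 0, np.float64(-0.53), -0.2]
[1.51, -3.49, 1.95, 0, 0, np.float64(-0.53), -0.2]
[1.54, -3.47, 1.95, 0, 0, np.float64(-0.53), -0.2]
[1.57, -3.46, 1.95, 0, 0, np.float64(-0.53), -0.2]
```

{"name": "servo_tool", "arguments": {"increments": [[1.4, -3.5, 1, 0, 0, -0.5, -0.2], [1.4, -3.5, 1, 0, 0, -0.5, -0.2], [1.4, -3.5, 2, 0, 0, -0.5, -0.2], [1.4, -3.5, 2, 0, 0, -0.5, -0.2], [1.5, -3.5, 2, 0, 0, -0.5, -0.2]]}}

```text
clock: 20.95
position: [0.5075, -0.1359, 0.1922]
ee_rot: [-0.0, 0.945, 0.328, -0.0]
contact_force: [-0.6, 0.5, -0.1]
width: 0.0511
gripper_force: 0.0
```

{"name": "servo_tool", "arguments": {"increments": [[1.5, -3.5, 2, 0, 0, -0.5, -0.2], [1.5, -3.5, 2, 0, 0, -0.5, -0.2], [1.5, -3.4, 2, 0, 0, -0.6, -0.2], [0, 0, 1, 0, 0, 0, -0.2], [0, 0, 0, 0, 0, 0, -0.2]]}}

```text
clock: 21.45
position: [0.477, -0.0273, 0.1218]
ee_rot: [-0.001, 0.94, 0.342, -0.002]
contact_force: [0.2, -0.2, 0.7]
width: 0.0514
gripper_force: 0.0
```

```bash
python3 -c "
from h import *
plan((.480,-.028,.046),40,5)"
```

```text
t 21.45 pos [ 0.477  -0.0273  0.1218] yaw 40.0 tilt [-0.003  0.    -1.   ] F [ 0.2 -0.2  0.7] w 0.0514 gf 0.0
[0.04, 0.05, 1.52, 0, 0, np.float64(-0.0), -0.2]
[0.04, 0.05, 1.52, 0, 0, np.float64(-0.0), -0.2]
[0.04, 0.05, 1.52, 0, 0, np.float64(-0.0), -0.2]
[0.04, 0.05, 1.52, 0, 0, np.float64(-0.0), -0.2]
[0.04, 0.05, 1.52, 0, 0, np.float64(-0.0), -0.2]
```

{"name": "servo_tool", "arguments": {"increments": [[0, 0.1, 1.5, 0, 0, 0, -0.2], [0.1, 0.1, 1.5, 0, 0, 0, -0.2], [0.1, 0, 1.5, 0, 0, 0, -0.2], [0, 0, 1.5, 0, 0, 0, -0.2], [0, 0, 1.5, 0, 0, 0, -0.2]]}}

```text
clock: 21.95
position: [0.483, -0.0301, 0.0484]
ee_rot: [0.001, 0.94, 0.34, 0.001]
contact_force: [0.1, -0.5, 0.3]
width: 0.0513
gripper_force: 0.0
```

{"name": "servo_tool", "arguments": {"increments": [[0, 0, 0, 0, 0, 0, 0.3], [0, 0, 0, 0, 0, 0, 0.6], [0, 0, 0, 0, 0, 0, 1], [0, 0, 0, 0, 0, 0, 1], [0, 0, 0, 0, 0, 0, 1]]}}

```text
clock: 22.45
position: [0.4817, -0.0286, 0.0493]
ee_rot: [0.0, 0.94, 0.341, 0.001]
contact_force: [-2.3, 0.2, 5.9]
width: 0.0102
gripper_force: 78.9
```

{"name": "servo_tool", "arguments": {"increments": [[0, 0, 0, 0, 0, 0, 1], [0, 0, -0.5, 0, 0, 0, 1], [0, 0, -1, 0, 0, 0, 1], [0, 0, -2, 0, 0, 0, 1], [0, 0, -4, 0, 0, 0, 1]]}}

```text
clock: 22.95
position: [0.4788, -0.0279, 0.122]
ee_rot: [-0.002, 0.94, 0.341, -0.003]
contact_force: [0.9, 0.0, -4.4]
width: 0.01
gripper_force: 78.6
```

{"name": "servo_tool", "arguments": {"increments": [[0, 0, -4, 0, 0, 0, 1], [0, 0, -4, 0, 0, 0, 1], [0, 0, -4, 0, 0, 0, 1], [0, 0, -3, 0, 0, 0, 1], [0, 0, -2, 0, 0, 0, 1]]}}

```text
clock: 23.45
position: [0.4817, -0.0284, 0.2964]
ee_rot: [0.001, 0.94, 0.341, 0.002]
contact_force: [0.2, 0.1, -4.6]
width: 0.0101
gripper_force: 78.7
```

```bash
python3 -c "
from h import *
plan((.556,-.3195,.29),None,8,1)"
```

```text
t 23.45 pos [ 0.4817 -0.0284  0.2964] yaw 39.9 tilt [ 0.004 -0.001 -1.   ] F [ 0.2  0.1 -4.6] w 0.0101 gf 78.7
[-1.62, 3.39, 0.09, 0, 0, 0.0, 1]
[-1.62, 3.39, 0.09, 0, 0, 0.0, 1]
[-1.62, 3.39, 0.09, 0, 0, 0.0, 1]
[-1.62, 3.39, 0.09, 0, 0, 0.0, 1]
[-1.62, 3.39, 0.09, 0, 0, 0.0, 1]
[-1.62, 3.39, 0.09, 0, 0, 0.0, 1]
[-1.62, 3.39, 0.09, 0, 0, 0.0, 1]
[-1.62, 3.39, 0.09, 0, 0, 0.0, 1]
```

{"name": "servo_tool", "arguments": {"increments": [[-0.8, 1.7, 0, 0, 0, 0, 1], [-1.6, 3.4, 0, 0, 0, 0, 1], [-1.9, 4, 0, 0, 0, 0, 1], [-1.9, 4, 0, 0, 0, 0, 1], [-1.9, 4, 0, 0, 0, 0, 1]]}}

```text
clock: 23.95
position: [0.5286, -0.2128, 0.2935]
ee_rot: [-0.0, 0.94, 0.341, 0.0]
contact_force: [0.6, 0.4, -4.3]
width: 0.0101
gripper_force: 78.7
```

{"name": "servo_tool", "arguments": {"increments": [[-1.9, 4, 0, 0, 0, 0, 1], [-1.6, 3.3, 0, 0, 0, 0, 1], [-1.0, 2.0, 0, 0, 0, 0, 1], [-0.4, 0.7, 0, 0, 0, 0, 1], [0, 0, 0, 0, 0, 0, 1]]}}

```text
clock: 24.45
position: [0.5549, -0.3202, 0.2926]
ee_rot: [-0.001, 0.94, 0.34, -0.0]
contact_force: [0.5, 0.1, -3.9]
width: 0.0104
gripper_force: 78.7
```

{"name": "servo_tool", "arguments": {"increments": [[0, 0, 0.8, 0, 0, 0, 1], [0, 0, 1, 0, 0, 0, 1], [0, 0, 1, 0, 0, 0, 1], [0, 0, 1, 0, 0, 0, 1], [0, 0, 0.6, 0, 0, 0, 1]]}}

```text
clock: 24.95
position: [0.5547, -0.3187, 0.2477]
ee_rot: [-0.001, 0.94, 0.341, -0.001]
contact_force: [-0.3, 0.8, -4.5]
width: 0.01
gripper_force: 78.6
```

```bash
python3 -c "
from h import *
a=optics.get_image('scene');u=proj('scene',pose()[0])[0].astype(int)
cv2.imwrite('pics/coa.png',np.clip(cv2.resize(a[u[1]-60:u[1]+70,max(0,u[0]-90):u[0]+90,::-1],None,fx=4,fy=4,interpolation=2)*1.5,0,255).astype(np.uint8))
plan((.556,-.3195,.225),None,5,1)"
```

```text
t 25.0 pos [ 0.5545 -0.3187  0.2469] yaw 39.9 tilt [-0.003  0.002 -1.   ] F [-0.9 -0.1 -5.2] w 0.0099 gf 78.6
[0.01, 0.03, 0.44, 0, 0, 0.0, 1]
[0.01, 0.03, 0.44, 0, 0, 0.0, 1]
[0.01, 0.03, 0.44, 0, 0, 0.0, 1]
[0.01, 0.03, 0.44, 0, 0, 0.0, 1]
[0.01, 0.03, 0.44, 0, 0, 0.0, 1]
```

View pics/coa.png

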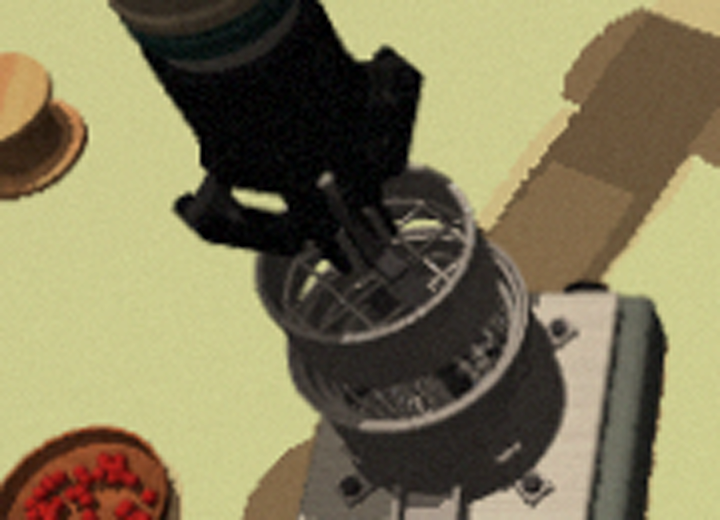

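{"name": "servo_tool", "arguments": {"increments": [[0, 0.1, 0.4, 0, 0, 0, 1], [0.1, 0, 0.4, 0, 0, 0, 1], [0, 0, 0.4, 0, 0, 0, 1], [0, 0, 0.4, 0, 0, 0, 1], [0, 0, 0.3, 0, 0, 0, 1]]}}

```text
clock: 25.5
position: [0.5566, -0.3198, 0.2299]
ee_rot: [-0.0, 0.94, 0.341, -0.0]
contact_force: [0.1, 0.0, -4.7]
width: 0.0101
gripper_force: 78.7
```

{"name": "servo_tool", "arguments": {"increments": [[0, 0, 0.2, 0, 0, 0, 1], [0, 0, 0.2, 0, 0, 0, 1], [0, 0, 0.2, 0, 0, 0, 1], [0, 0, 0.2, 0, 0, 0, 1], [0, 0, 0, 0, 0, 0, 1]]}}

```text
clock: 26.0
position: [0.5565, -0.3197, 0.2219]
ee_rot: [-0.0, 0.94, 0.341, -0.0]
contact_force: [0.2, 0.1, -4.0]
width: 0.0102
gripper_force: 78.7
```

{"name": "servo_tool", "arguments": {"increments": [[0, 0, 0.1, 0, 0, 0, 1], [0, 0, 0.1, 0, 0, 0, 1], [0, 0, 0.1, 0, 0, 0, 1], [0, 0, 0.1, 0, 0, 0, 1], [0, 0, 0, 0, 0, 0, 1]]}}

```text
clock: 26.5
position: [0.5566, -0.3197, 0.2181]
ee_rot: [-0.0, 0.94, 0.341, -0.0]
contact_force: [-1.2, 0.6, -4.5]
width: 0.01
gripper_force: 78.7
```

{"name": "servo_tool", "arguments": {"increments": [[0, 0, 0.1, 0, 0, 0, 1], [0, 0, 0.1, 0, 0, 0, 1], [0, 0, 0.1, 0, 0, 0, 1], [0, 0, 0.1, 0, 0, 0, 1], [0, 0, 0, 0, 0, 0, 1]]}}

```text
clock: 27.0
position: [0.5566, -0.3197, 0.2141]
ee_rot: [-0.0, 0.94, 0.341, -0.0]
contact_force: [-0.3, 0.3, -4.3]
width: 0.0105
gripper_force: 78.7
```

{"name": "servo_tool", "arguments": {"increments": [[0, 0, 0.1, 0, 0, 0, 1], [0, 0, 0.1, 0, 0, 0, 1], [0, 0, 0.1, 0, 0, 0, 1], [0, 0, 0, 0, 0, 0, 1], [0, 0, 0, 0, 0, 0, 1]]}}

```text
clock: 27.5
position: [0.5568, -0.3199, 0.2123]
ee_rot: [0.001, 0.94, 0.341, 0.0]
contact_force: [-1.1, 0.4, 3.9]
width: 0.01
gripper_force: 79.7
```

Contact at 0.2123, as predicted (0.212). Release and retreat.

{"name": "servo_tool", "arguments": {"increments": [[0, 0, -0.1, 0, 0, 0, 0.8], [0, 0, 0, 0, 0, 0, 0.5], [0, 0, 0, 0, 0, 0, 0], [0, 0, 0, 0, 0, 0, -0.2], [0, 0, 0, 0, 0, 0, -0.2]]}}

```text
clock: 28.0
position: [0.5568, -0.3199, 0.2123]
ee_rot: [0.0, 0.94, 0.341, 0.0]
contact_force: [-0.0, -0.2, 0.1]
width: 0.0514
gripper_force: 0.0
```

{"name": "servo_tool", "arguments": {"increments": [[0, 0, -1, 0, 0, 0, -0.2], [0, 0, -2, 0, 0, 0, -0.2], [0, 0, -3, 0, 0, 0, -0.2], [0, 0, -3, 0, 0, 0, -0.2], [2, -4, -1, 0, 0, 0, -0.2]]}}

```text
clock: 28.5
position: [0.5487, -0.2811, 0.3156]
ee_rot: [0.004, 0.941, 0.339, 0.002]
contact_force: [-0.4, 1.4, -0.1]
width: 0.0514
gripper_force: 0.0
```

{"name": "servo_tool", "arguments": {"increments": [[2, -4, 0, 0, 0, 0, -0.2], [2, -4, 0, 0, 0, 0, -0.2], [2, -4, 0, 0, 0, 0, -0.2], [1, -2, 0, 0, 0, 0, -0.2], [0, 0, 0, 0, 0, 0, -0.2]]}}

```text
clock: 29.0
position: [0.5095, -0.121, 0.3139]
ee_rot: [0.0, 0.939, 0.343, 0.001]
contact_force: [0.3, -0.3, -0.5]
width: 0.0513
gripper_force: 0.0
```

```bash
python3 -c "
from h import *
I={n:optics.get_image(n) for n in('scene','top')}
G={n:grads(I[n]) for n in I}
print(fitring(G,.556,-.319,[(.209,.056),(.209,.0525)],.008))
a=I['scene'];P=(.556,-.319,.19);u=proj('scene',P)[0].astype(int);v=proj('top',P)[0].astype(int)
c=lambda i,p:cv2.resize(i[p[1]-45:p[1]+45,p[0]-45:p[0]+45,::-1],(390,390),interpolation=2)
cv2.imwrite('pics/end.png',np.clip(np.hstack([c(a,u),c(I['top'],v)])*1.5,0,255).astype(np.uint8))
plan((.5,-.1,.3))"
```

```text
{'scene': array([ 0.56055783, -0.31868029]), 'top': array([ 0.55454467, -0.31989677]), 'scene+top': array([ 0.56021409, -0.31864722])}
t 29.1 pos [ 0.5107 -0.1241  0.3133] yaw 39.9 tilt [ 0.002 -0.001 -1.   ] F [-0.3 -0.1  0.5] w 0.051 gf 0.0
[0.15, -0.51, 0.26, 0, 0, 0.0, -0.2]
[0.15, -0.51, 0.26, 0, 0, 0.0, -0.2]
[0.15, -0.51, 0.26, 0, 0, 0.0, -0.2]
[0.15, -0.51, 0.26, 0, 0, 0.0, -0.2]
[0.15, -0.51, 0.26, 0, 0, 0.0, -0.2]
```

View pics/end.png

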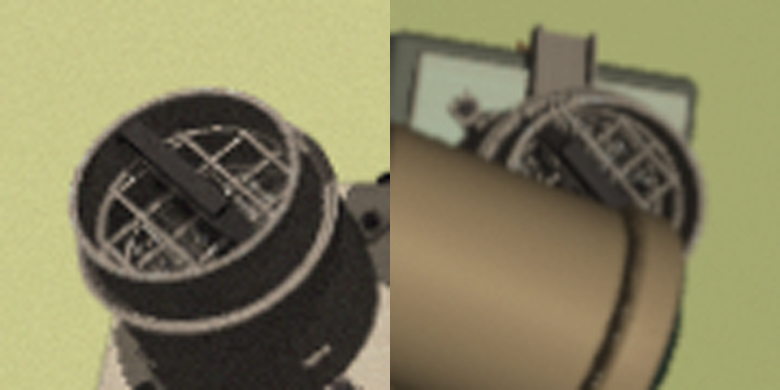

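The coarse sieve sits level in the pot and stands out evenly all round. Its contact height matches the seated height.

```bash
python3 -c "
from rig import manip
print(manip.sign_off())"
```

```text
the job is handed in; nothing more can be done
None
```

All three sieves are stacked in the pot (fine, medium, coarse), each lowered by its bail until contact at its seated height; the arm never went near the jar, gift box or brush, and the job is handed in at about 29 s, with no verdict returned.

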